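Leak-check a bench gas rail, then hold its self-closing purge valve open

TASK

Leak-check the yellow gas rail and then purge it: take the pen leak detector from its stand, touch its tip to the white mark on top of each of the rail's two branch union nuts, the one nearer the supply riser first, holding it there for a good second each time, and stand the pen back in its stand. Then swing the lever of the self-closing purge valve (the valve with the coil spring under its lever) round against its spring to its stop, fully open, and finish while holding it there: it shuts itself when let go. Leave the other valve shut and everything else on the bench where it is.

Things in the scene. Friction and masses are not known exactly. Their poses are not given: they have to be found in the camera images.
- manifold: fixed yellow gas rail: a 27 mm pipe, 310 mm long along its own y, axis 85 mm above the bench at own x +65 mm, a leg at each end; the leg at own +y (left) is the supply riser, at the -y end a dial gauge on top reaches 164 mm. At own y +85 and -85 mm a branch with a steel union nut, then a valve, points towards the robot (own -x). Origin on the bench, own z up
- union1_mark (a point): the white paint mark on the flat top of the branch union nut nearer the supply riser: a steel hexagon, 27 mm across flats, 22 mm long in the rail's x. The point is the middle of the top flat (flat 15 mm wide in y), 98.5 mm above the bench
- union2_mark (a point): the same mark on the other union nut, 170 mm along the rail
- pen: pen leak detector, a straight stick 183 mm long, 75 g, hanging upright in its stand, tip down: grey body 22 mm in diameter from 62 to 183 mm above the tip, below it a thin stem with a rounded sensor tip 10 mm in diameter. Origin at the tip's end; own z from tip to top
- pen_grip (a point): where to hold the pen: on its axis, 145 mm above the tip, diameter 22 mm there. In the stand the body's lower end rests on a ledge 80 mm above the bench, the tip hangs 18 mm above the bench and the top stands 86 mm above the stand's mouth
- pen_tip (a point): the end of the pen's sensor tip, on its axis
- stand_mouth (a point): the middle of the mouth of the fixed pen stand: an upright black tube 39 mm in outer diameter on a grey 84 mm foot, mouth 115 mm above the bench. Its bore is 29 mm wide for 35 mm, down to the ledge on which the pen's body rests; below that, 15 mm wide for the stem
- purge_lever (a joint): angle of the purge valve's lever, rad: 0 shut (lever along the rail's own +y, to the left), 1.571 at its stop, fully open (along the rail's own -x, towards the robot); opens counter-clockwise seen from above. A spring always turns it back: 0.24 N m when shut, rising evenly to 0.87 N m at the stop, about 10 N at the grip point
- purge_pivot (a point): pivot of the purge lever, on its vertical axis at the lever's mid height, 144 mm above the bench, 46 mm (rail's own -x) from its nut's mark. The purge valve is at either branch: spring barrel and 50 mm stop plate (top at 132 mm) under the lever, copper vent pipe from its outlet down into the bench 65 mm towards the robot from the pivot (pipe top 93 mm)
- purge_grip (a point): a point on the middle line of the purge lever, 88 mm from the pivot, 144 mm above the bench. The lever's black sleeve runs from 45 to 117 mm from the pivot, 18 mm wide and 13 mm high (137.5 to 150.5 mm above the bench); below the sleeve it is free down to the bench or the rail
- cock_lever (a joint): angle of the plain cock's lever, rad: 0 shut (along the rail's own +y, to the left), as found; it turns stiffly to 1.571 (open) and stays
- cock_pivot (a point): the pivot of the plain cock's lever, 118 mm above the bench, on the other branch. The lever reaches 89 mm to the left of it, its top 127 mm above the bench; the valve has a bare ribbed hose nozzle towards the robot and no spring
- burner: bystander: gas burner, red 76 mm foot, upright steel tube, 150 mm high; origin under its foot. It and the pen stand are on opposite sides of the rail, either way round
- petri: bystander: glass dish, 60 mm, 15 mm high; origin under its middle
- vial: bystander: small glass vial, 28 mm, 55 mm high; origin under its middle
- amber_bottle: bystander: amber bottle, 60 mm, 110 mm high; origin under its middle
- beaker: bystander: glass beaker, 72 mm, 95 mm high; origin under its middle
- spatula: bystander: steel spatula lying on the bench, 155 mm long, 4.5 mm high; origin under its middle
- red_cap: bystander: red bottle cap, open side up, 40 mm, 15 mm high; origin under its middle
- blue_cap: bystander: blue bottle cap, open side up, 40 mm, 15 mm high; origin under its middle

How it is judged:
On the way, in this order (a step that is already met when the one before it is completed fails the run):
1. the pen's tip touches the mark on the union nut nearer the supply riser (distance between pen_tip and union1_mark below 0.009 m and contact force between pen and manifold above 0.15 N), for 0.5 s.
2. the pen's tip touches the mark on the other union nut (distance between pen_tip and union2_mark below 0.009 m and contact force between pen and manifold above 0.15 N), for 0.5 s.
3. the pen stands in its stand again, let go (horizontal distance between pen and stand_mouth below 0.008 m and height (world z) of pen_tip below 0.024 m and angle between pen's own z axis and vertical below 0.12 rad and contact force between the fingers and pen below 0.05 N), for 0.2 s.
4. the purge lever is held at its stop (value of joint purge_lever above 1.48 rad and contact force between the fingers and purge_lever above 1 N), for 0.5 s.
At the end, for the whole second after the job is handed in: The fingers hold the purge lever at its stop (over 1.48 of 1.571 rad, still, over 1 N, pen not touching it); the plain cock is shut (under 0.12 rad); the pen stands released in its stand (tip within 8 mm of the bore axis, under 24 mm above the bench, tilt under 0.12 rad) (all of step 3 and all of step 4 and velocity of joint purge_lever between -0.1 and 0.1 rad/s and contact force between pen and purge_lever below 0.05 N and value of joint cock_lever below 0.12 rad); the arm keeps its last pose, push and grip.
It fails at once if the plain cock is opened (value of joint cock_lever above 0.2 rad).
It fails at once if the purge valve is opened before the pen is back: the pen out of its stand while the lever is away from shut (value of joint purge_lever above 0.3 rad and height (world z) of pen_tip above 0.06 m).
It fails at once if a bystander is moved more than 30 mm (distance of any of burner, petri, vial, amber_bottle, beaker, spatula, red_cap, blue_cap from where it was at the start of the episode above 0.03 m).
It also fails if it takes over 72 s, if anything falls off the work surface, if the arm or the gripper's body presses on something with over 40 N, if the wrist force passes 120 N, or if a joint passes its speed limit or range.

ROBOT

A 7-joint arm with a two-finger parallel gripper is mounted at the origin on the work surface. World frame = base frame: x ahead of the robot, y to its left, z up, the work surface at z = 0. Lengths are in m, angles in rad, forces in N, time in s.
With the tool pointing down it reaches from about 0.35 to 0.9 m from the base axis. Payload 8.1 kg.
Tool frame: the origin (TCP) lies where the fingers leave the gripper's body, on its centre line; the fingertips stand 66 mm ahead of it and the grasp point (between the pads) lies 47 mm ahead of it (arm.tip_reach is the distance from the TCP to the fingertips, in m); z points along the fingers, y is the direction in which the jaws open and shut (so a half turn about z gives the same grasp; the last joint's range is limited). The gripper opens to 92 mm and grips with 3 to 60 N. Pads are 19 mm wide; open, the fingers measure 130 mm over their backs; the gripper's body (75 mm by 190 mm) begins 47 mm behind the grasp point.
Start: joints at [-1.451, 0.434, 0.025, 1.573, -0.012, 1.134, -0.075], TCP at [0.138, 0.61, 0.292] pointing down, gripper open.
Joint ranges: [-2.62, 2.62], [-0.44, 2.09], [-1.27, 1.32], [0.08, 2.57], [-1.32, 4.46], [0.12, 2], [-2.74, 2.74]. Speed limits (rad/s): [2.22, 2.22, 3.01, 3.01, 3.14, 3.14, 3.14].

INTERFACE

Orientations are given as a rotation vector (axis times angle).
In Python, from cell import arm gives the robot as it stands.
- The arm moves only by the tool carry_out, never from a script. Its argument "plan" is a list of rows, each a list of 5 numbers: the shift along the world's x, y, z in cm, then the turn about the world's z in rad, then the finger opening in cm, from 0 to 9.18. In form: [[tx, ty, tz, spin, fingers], ...]. A call has 1 to 20 rows; each row is the pose to reach, as a shift and turn from the pose measured when the call began; what a row does not reach only later rows make up. A row lasts 1/10 s, in which the tool goes at most 50 mm and 8.59 degrees, less where a joint would pass 70% of its speed; a pose out of reach is approached as far as the arm can. A call with a gripper value outside its range is refused whole. The fingers move at their own pace and stop on an object; "squeeze" is the grip in N (left out, the last holds). Time passes only in rows, so rows that repeat a pose let the fingers close. It gives the time, the measured TCP pose, the force and the opening at its end, in the units of the state.
- arm.observe(): the state, without advancing time (a new reading comes with each control period).
- arm.get_image(name): name is "scene" or "top"; returns (picture, depth): 400x640x3 uint8, red, green, blue; 400x640 float32, m along the optical axis (not along the pixel's ray), 0 where there is no reading.
- arm.get_calibration(name): a dict with "intrinsics" (3x3 intrinsics, pixels), "rvec" (rotation vector, rad) and "tvec" (3), from world to camera coordinates, as OpenCV has them. Camera axes: x right, y down, z forward; pixel columns grow to the right and rows downward; lengths in m; the calibration is good to about 2 mm. A picture is of the moment at which its call begins. get_calibration takes no time and is no camera call.
- arm.sign_off(): hands the job in, once; it reports no verdict.
The state is a dict: "clock": time; "joints": joint angles; "dq": joint speeds; "joint_efforts": joint torques, N m; "position": TCP position; "ee_rot": TCP orientation; "force": force on the tool from outside, world axes, zero at the start; "ft_torque": the same for the moment, N m; "width": opening from 0.0 (shut) to 1.0 (fully open).
Only numpy, scipy, OpenCV 4.12 (cv2) and the standard library are available. Lean on these libraries where they do the work, as an engineer would, in place of code of your own. Each camera call takes 0.05 s, during which the arm holds its last target. There are 200 camera calls.

## Working session

There is one attempt and no reset: what is moved stays moved. The work goes in short steps, Python scripts to look and compute and a tool call to move; the robot and the scene stay as the last step left them, time stands still between calls to the robot, and variables do not carry over. Pictures are saved under pics/ and viewed, about 8 in all and at most 12, crops included, and the job is handed in when it is done.

Besides the shell and the picture viewer there is one more tool, called after ">>>" by a JSON object that holds its "name" and its "arguments". carry_out: Moves the arm, as the interface text tells. Its arguments: {"type":"object","properties":{"plan":{"type":"array"},"squeeze":{"type":"number"}},"required":["plan"]}

```bash
mkdir -p pics; ls
cat > h.py <<'E'
import numpy as np, cv2
from cell import arm
def load(n):
    im,d=arm.get_image(n); c=arm.get_calibration(n)
    K=np.array(c["intrinsics"]);R=cv2.Rodrigues(np.array(c["rvec"],float))[0];t=np.array(c["tvec"],float).ravel()
    return im,d,K,R,t
def ray(u,v,z,K,R,t):
    o=-R.T@t; r=R.T@np.linalg.inv(K)@np.array([u,v,1.]); return o+r*(z-o[2])/r[2]
def pts(d,K,R,t):
    v,u=np.indices(d.shape); p=np.stack([(u-K[0,2])/K[0,0]*d,(v-K[1,2])/K[1,1]*d,d],-1)
    return (p-t)@R
def proj(P,K,R,t):
    q=(R@np.asarray(P,float)+t); q=K@q; return q[:2]/q[2]
E
python3 - <<'E'
from h import *
print(arm.observe())
for n in("scene","top"):
    im,d,K,R,t=load(n); cv2.imwrite(f"pics/{n}0.png",im[...,::-1]); np.savez(f"{n}0.npz",im=im,d=d,K=K,R=R,t=t)
    print(n,K,-R.T@t,R[2])
E
```

```text
pics
{'clock': 0.0, 'joints': array([-1.45059396,  0.4352676 ,  0.02493715,  1.57410686, -0.01161873,
        1.1339683 , -0.07512366]), 'dq': array([ 0.00083873, -0.00024835, -0.00087092,  0.00084894, -0.00132557,
       -0.00212398, -0.00050817]), 'joint_efforts': array([-9.87514577e-04, -6.67854810e+01,  9.84061360e-01, -3.14454925e+01,
       -6.06625713e-02,  4.30568901e-02,  1.58190264e-04]), 'position': array([0.13803468, 0.60915016, 0.29141296]), 'ee_rot': array([-3.49354194e-01, -3.12204210e+00,  2.51957666e-03]), 'force': array([-0.23293858, -0.72434407,  0.53895787]), 'ft_torque': array([-0.01929018,  0.01639492, -0.00878232]), 'width': 0.9970605378002072}
scene [[399.05862167   0.         319.63505686]
 [  0.         399.05862167 202.49206434]
 [  0.           0.           1.        ]] [ 1.51358714 -0.48063953  0.79631419] [-0.76254579  0.36623391 -0.53328852]
top [[374.00005842   0.         313.76955472]
 [  0.         374.00005842 200.11589203]
 [  0.           0.           1.        ]] [ 0.45338753 -0.011895    1.08562025] [ 0.08652174  0.01620609 -0.99611814]
```

View pics/scene0.png

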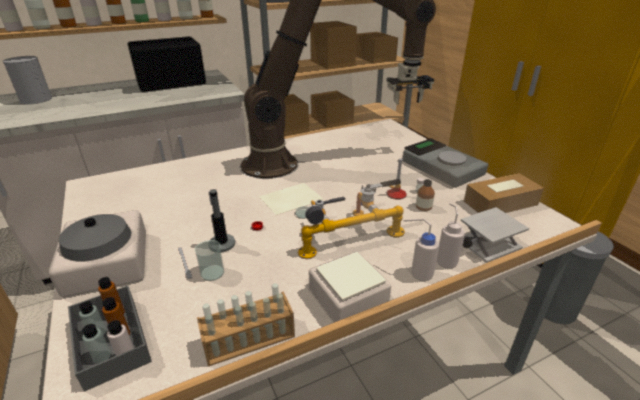

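View pics/top0.png

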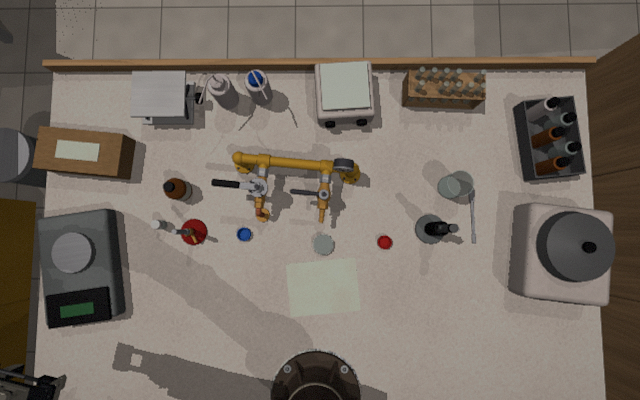

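The scene view shows the pen stand at (220,240), the rail from (305,240) to (400,225), and the burner near (400,190). In the top view the purge lever (black sleeve) is at (212–262,185) on the left branch. The cock is at (323,193), the pen stand at (433,229), the burner at (194,232) and the caps at (245,235) and (385,242).

Run:
```python
from h import *
f=np.load("top0.npz"); im,d,K,R,t=[f[k] for k in("im","d","K","R","t")]
P=pts(d,K,R,t); hsv=cv2.cvtColor(im,cv2.COLOR_RGB2HSV)
np.save("P.npy",P)
m=(hsv[...,0]>15)&(hsv[...,0]<30)&(hsv[...,1]>150)&(hsv[...,2]>80)
v,u=np.indices(d.shape); m&=(u>220)&(u<370)&(v>145)&(v<225)
q=P[m]; r=q[(q[:,2]>.085)&(q[:,2]<.105)]
r=r[(r[:,2]>.09)]
line=cv2.fitLine(r[:,:2].astype(np.float32),cv2.DIST_HUBER,0,.01,.01).ravel(); print("rail",len(r),line, "yaw",np.degrees(np.arctan2(-line[0],line[1])),q[:,2].max())
print("y ext",r[:,1].min(),r[:,1].max())
# high things
for name,(u0,u1,v0,v1,z0,z1) in dict(sleeve=(205,275,170,200,.14,.16),cock=(285,335,180,205,.118,.135),pentop=(415,470,210,245,.17,.25),standtop=(410,470,205,250,.105,.12),burner=(170,215,215,250,.12,.17),gauge=(330,362,150,185,.15,.18)).items():
    s=(u>=u0)&(u<u1)&(v>=v0)&(v<v1)&(P[...,2]>z0)&(P[...,2]<z1); a=P[s]
    if len(a): print(name,len(a),a.mean(0).round(4),a.min(0).round(4),a.max(0).round(4))
c=cv2.resize(im[140:260,150:480],None,fx=2.4,fy=2.4,interpolation=cv2.INTER_CUBIC); cv2.imwrite("pics/c1.png",c[...,::-1])
g=np.load("scene0.npz"); c=cv2.resize(g["im"][160:270,190:440],None,fx=3.2,fy=3.2,interpolation=cv2.INTER_CUBIC); cv2.imwrite("pics/c2.png",c[...,::-1])
```

```text
rail 1268 [0.15771927 0.987484   0.62639236 0.02064561] yaw -9.074539 1.0856202515857376
y ext -0.1140268744240679 0.22164994021332626
sleeve 376 [0.5734 0.199  0.1489] [0.5483 0.1373 0.1405] [0.5889 0.2643 0.1572]
cock 222 [0.5545 0.0117 0.1266] [ 0.5394 -0.033   0.1182] [0.5663 0.0654 0.1349]
pentop 104 [ 0.4646 -0.3219  0.1965] [ 0.4553 -0.3395  0.1722] [ 0.4746 -0.3136  0.2051]
standtop 93 [ 0.4642 -0.3181  0.1138] [ 0.4477 -0.3387  0.1056] [ 0.4838 -0.3052  0.1192]
burner 43 [0.4545 0.3524 0.1428] [0.4492 0.3478 0.1207] [0.4595 0.3611 0.1557]
gauge 198 [ 0.6246 -0.0705  0.1588] [ 0.6107 -0.0932  0.15  ] [ 0.6405 -0.0451  0.1664]
```

View pics/c1.png

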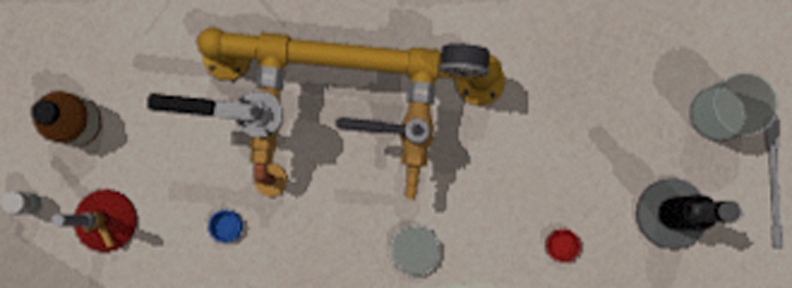

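View pics/c2.png

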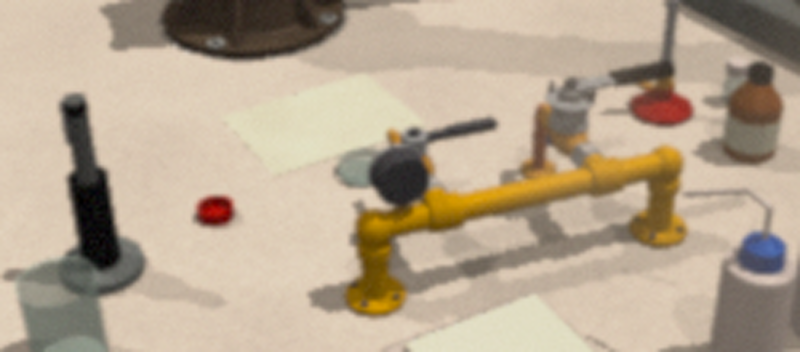

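Run:
```python
from h import *
f=np.load("top0.npz"); im,d,K,R,t=[f[k] for k in("im","d","K","R","t")]; P=np.load("P.npy")
hsv=cv2.cvtColor(im,cv2.COLOR_RGB2HSV).astype(int); v,u=np.indices(d.shape)
box=lambda a,b,c,e:(u>=a)&(u<b)&(v>=c)&(v<e)
# pipe edges: per column between tees, yellow rows -> silhouette centre at z=.085
yel=(hsv[...,0]>12)&(hsv[...,0]<32)&(hsv[...,1]>140)&(hsv[...,2]>70)
C=[]
for c in list(range(275,315)):
    r=np.where(yel[150:180,c])[0]+150
    if len(r): C.append(ray(c,(r.min()+r.max())/2,.085,K,R,t)[:2])
C=np.array(C); l=cv2.fitLine(C.astype(np.float32),cv2.DIST_HUBER,0,.01,.01).ravel(); l*=np.sign(l[1]) if 0 else 1
print("pipe",l,np.degrees(np.arctan2(-l[0],l[1])))
print("colour nuts")
for n,b in dict(n1=(255,272,160,182),n2=(315,333,168,188)).items():
    s=box(*b)&(hsv[...,1]<60)
    for z0,z1 in((.085,.107),):
        k=s&(P[...,2]>z0)&(P[...,2]<z1); a=P[k]; print(n,k.sum(),a.mean(0).round(4),a.min(0).round(4),a.max(0).round(4))
    w=s&(hsv[...,2]>np.percentile(hsv[...,2][s],85)); uu,vv=u[w].mean(),v[w].mean(); print(" bright",uu,vv,ray(uu,vv,.0985,K,R,t).round(4))
    print(hsv[b[2]:b[3],b[0]:b[1],2])
# sleeve
s=box(205,245,175,195)&(hsv[...,2]<60)&(P[...,2]>.125); us,vs=u[s],v[s]; print("sleeve px",len(us),us.min(),us.max(),us.mean(),vs.mean(),ray(us.mean(),vs.mean(),.1505,K,R,t))
e=cv2.minAreaRect(np.stack([us,vs],1).astype(np.float32)); print(e); print([ray(*p,.1505,K,R,t).round(4)[:2] for p in cv2.boxPoints(e)])
# pen / stand
s=box(405,470,205,250)
for z0,z1 in((.19,.21),(.105,.125),(.15,.19)):
    k=s&(P[...,2]>z0)&(P[...,2]<z1); print(z0,k.sum(),u[k].min(),u[k].max(),v[k].min(),v[k].max(),np.median(P[k],0).round(4))
print(hsv[215:242,415:465,2][::2,::2])
```

```text
pipe [0.10537986 0.99443203 0.6414444  0.05683726] -6.049052
colour nuts
n1 96 [0.6143 0.1424 0.0964] [0.5912 0.1282 0.0864] [0.626  0.158  0.1031]
 bright 266.93939393939394 176.42424242424244 [0.6026 0.1293 0.0985]
[[156 126 138 148 151 154 154 155 153 156 154 157 158 160 106 148 164]
 [137 106 128 140 145 143 143 146 146 146 150 151 152 154  99 141 157]
 [124 101 121 131 132 133 133 136 136 137 139 144 146 145  95 127 144]
 [100  92 109 119 117 126 132 139 140 134 129 134 137 136  90 121 134]
 [ 79  75  95 101 111 132 148 157 154 137 125 120 122 120  81 101 114]
 [ 76  76  78  88 119 147 157 165 158 147 128 111 108 111  78  77  90]
 [ 82  78  71  97 136 154 160 160 155 142 134 109  93  88  71  78  83]
 [ 80  78  77  99 130 148 152 155 151 144 126 114  87  78  86  94  97]
 [ 82  76  79  87 120 139 139 140 145 142 111  96  78  86  92  94  95]
 [ 81  82  86  90 118 136 141 140 140 143 102  68  68  76  90  94  98]
 [ 79  80  85  85 127 144 143 139 137 140  91  67  68  71  91  99  98]
 [ 81  78  85  89 142 160 158 154 153 140  89  63  68  75  96  99  95]
 [ 74  77  89  92 141 158 159 1
[... 3535 characters left out ...]
 4  12  22  24  37  37  31  36  26  39
   78  78  74  67 129 163 162]
 [ 76  89  91  89  81  13  10   7   0   9  14  23  23  34  30  30  32  14
   54  72  68 126 158 159 160]
 [122  83  88  91  86  70   7  13   6  12   9  12  16  11   3   0  40 106
   95 145 162 163 163 163 160]
 [146  62  88  89  86  85  75  40  30  19  23  25  19  23  31  75 105 100
   99  98 133 158 163 163 161]
 [164 128  75  90  82  84  83  84  81  71  54  54  54  53  98 104  99  98
  100 102 101 100  98 149 161]
 [161 151 114  74  83  81  76  84  82  83  84  76  67  81 101  98 100  97
   98  98  98  99 101  97 163]
 [160 162 150 131  67  79  84  81  82  84  85  83 107 136 127  95  92 130
  129  94 101  99  97  99 114]]
```

Run:
```python
from h import *
f=np.load("top0.npz"); T=[f[k] for k in("K","R","t")]; g=np.load("scene0.npz"); S=[g[k] for k in("K","R","t")]
m1=ray(261.2,171.5,.0985,*T); m2=ray(325,177.6,.0985,*T); print("m1",m1,"m2",m2,"dist",np.linalg.norm(m1-m2),"yaw",np.degrees(np.arctan2(-(m1-m2)[0],(m1-m2)[1])))
yw=np.radians(-6.0); ex=np.array([np.cos(yw),np.sin(yw),0]); ey=np.array([-np.sin(yw),np.cos(yw),0])
piv=m1-.046*ex; piv[2]=.144; grip=piv+.088*ey; print("piv",piv,"grip",grip, "sleeve mid pred",piv+.081*ey)
print("pen top",ray(454,228.4,.201,*T),"mouth",ray(440.5,228.3,.115,*T))
print("rail axis pt from marks (x offset?)", m1+ (0.6414+(m1[1]-.0568)*.106-m1[0])*ex)
# scene check
im=g["im"].copy(); big=cv2.resize(im[160:270,190:440],None,fx=3.2,fy=3.2,interpolation=cv2.INTER_CUBIC)
pt=ray(454,228.4,.201,*T)
for p in (m1,m2,piv,grip,pt,[pt[0],pt[1],.115],piv+.117*ey):
    q=proj(p,*S); q2=((q+.5-[190,160])*3.2).astype(int); cv2.circle(big,tuple(int(a) for a in q2),2,(0,255,0),-1); print(q.round(1))
cv2.imwrite("pics/c3.png",big[...,::-1])
```

```text
m1 [0.61587933 0.14485751 0.0985    ] m2 [ 0.59930561 -0.02563596  0.0985    ] dist 0.17129714656886508 yaw -5.5522939706439525
piv [0.57013133 0.14966582 0.144     ] grip [0.57932983 0.23718375 0.144     ] sleeve mid pred [0.57859813 0.23022209 0.144     ]
pen top [ 0.46374796 -0.32648182  0.201     ] mouth [ 0.46495968 -0.32252243  0.115     ]
rail axis pt from marks (x offset?) [0.65054316 0.1412142  0.0985    ]
[374.  206.5]
[324.4 217.2]
[368.6 187.6]
[392.6 182.9]
[212.3 190.9]
[216.5 215.1]
[400.4 181.4]
```

View pics/c3.png

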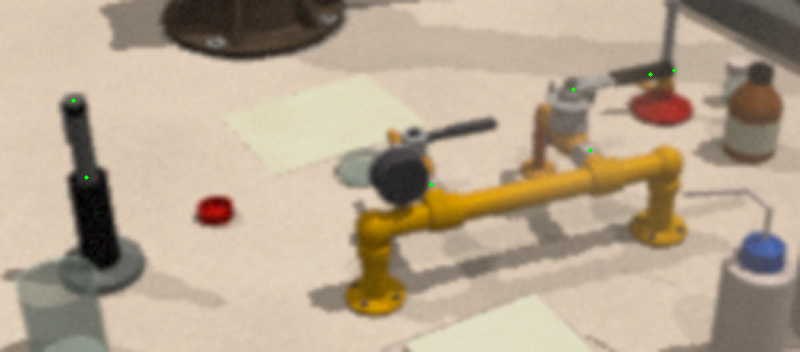

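The projected points in the scene view land on the nuts, pivot, sleeve, pen top and mouth. The 171 mm mark spacing fits the given 170 mm. The pen is at (0.4645,-0.3245). I'm moving above it now.

>>> {"name": "carry_out", "arguments": {"plan": [[31,-31,6,-0.6,9],[31,-31,6,-0.6,9],[31,-31,6,-0.6,9],[31,-31,6,-0.6,9],[31,-31,6,-0.6,9],[31,-31,6,-0.9,9],[31,-31,6,-0.9,9],[31,-31,6,-1.0,9],[31,-31,6,-1.0,9],[36,-71,6,-1.0,9],[36,-71,6,-1.0,9],[36,-71,6,-1.0,9],[36,-71,6,-1.0,9],[36,-71,6,-1.0,9],[36,-71,6,-1.0,9],[36,-71,6,-1.0,9],[36,-71,6,-1.0,9],[32.6,-93.4,5,-1.0,9],[32.6,-93.4,5,-1.0,9],[32.6,-93.4,5,-1.0,9]], "squeeze": 25}}

```text
clock: 2.1
position: [0.4751, -0.2477, 0.3448]
ee_rot: [-1.802, -2.572, 0.002]
force: [0.7, -0.1, -0.7]
width: 0.982
```

>>> {"name": "carry_out", "arguments": {"plan": [[-0.5,-4,0,0,9],[-1.1,-7.7,0,0,9],[-1.1,-7.7,0,0,9],[-1.1,-7.7,-4,0,9],[-1.1,-7.7,-8,0,9],[-1.1,-7.7,-11,0,9],[-1.1,-7.7,-13.5,0,9],[-1.1,-7.7,-13.5,0,9],[-1.1,-7.7,-13.5,0,9]]}}

```text
clock: 3.0
position: [0.4642, -0.3244, 0.2101]
ee_rot: [-1.801, -2.572, 0.002]
force: [0.8, 0.4, -0.2]
width: 0.981
```

Run:
```python
from h import *
o=arm.observe(); print(o["position"],o["joints"].round(2))
for n,b in (("scene",(150,260,150,290)),("top",(150,290,380,520))):
    im,d,K,R,t=load(n); c=cv2.resize(im[b[0]:b[1],b[2]:b[3]],(400,int(400*(b[1]-b[0])/(b[3]-b[2]))),interpolation=cv2.INTER_CUBIC); c=cv2.copyMakeBorder(c,0,400-c.shape[0],0,0,cv2.BORDER_CONSTANT)
    A=c if n=="scene" else np.hstack([A,c])
cv2.imwrite("pics/g1.png",A[...,::-1])
```

```text
[ 0.46415353 -0.32436204  0.21006833] [ 0.05  0.48  0.66  1.86 -0.36  0.93  1.22]
```

View pics/g1.png

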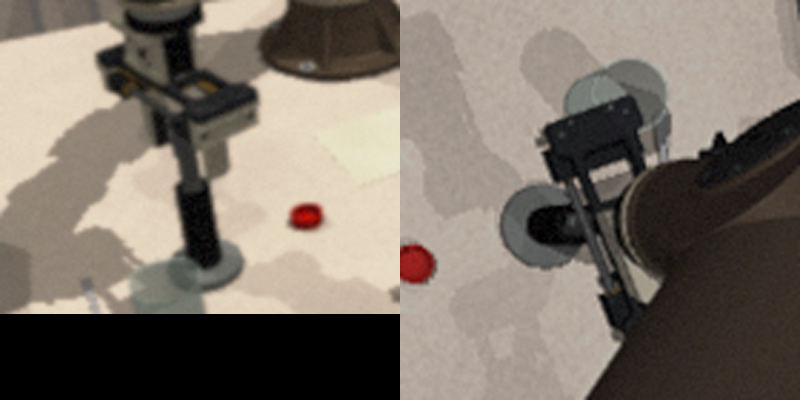

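The pen stands between the open fingers in both halves of the picture: stand at (200,220) left and (550,225) right. Next I close, then lift 0.17 m straight up.

>>> {"name": "carry_out", "arguments": {"plan": [[0,0,0,0,0],[0,0,0,0,0],[0,0,0,0,0],[0,0,0,0,0],[0,0,0,0,0],[0,0,0,0,0],[0,0,0,0,0],[0,0,0,0,0]], "squeeze": 25}}

```text
clock: 3.9
position: [0.4647, -0.325, 0.2112]
ee_rot: [1.802, 2.572, -0.001]
force: [-0.1, 0.2, -0.2]
width: 0.336
```

>>> {"name": "carry_out", "arguments": {"plan": [[0,0,1,0,0],[0,0,3,0,0],[0,0,5,0,0],[0,0,8,0,0],[0,0,11,0,0],[0,0,14,0,0],[0,0,17,0,0],[0,0,17,0,0]]}}

```text
clock: 4.7
position: [0.4654, -0.3264, 0.3857]
ee_rot: [1.799, 2.566, -0.0]
force: [0.3, 0.4, 0.1]
width: 0.236
```

Run:
```python
from h import *
o=arm.observe(); p=o["position"]; print(p,o["joints"].round(2),o["force"].round(1))
im,d,K,R,t=load("scene")
q=[proj([p[0],p[1],z],K,R,t) for z in (p[2]-.047-.145,p[2]-.066)]; print(q)
u,v=map(int,q[0]); c=cv2.resize(im[v-60:v+30,u-60:u+60],None,fx=5,fy=5,interpolation=cv2.INTER_CUBIC)
cv2.circle(c,(int(5*(q[0][0]-u+60)),int(5*(q[0][1]-v+60))),3,(0,255,0),-1)
cv2.imwrite("pics/g2.png",c[...,::-1])
```

```text
[ 0.46535851 -0.32644723  0.38573772] [-0.03  0.31  0.75  1.62 -0.22  1.29  1.1 ] [0.3 0.4 0.1]
[array([212.83049265, 193.26180002]), array([206.05600825, 154.38282337])]
```

View pics/g2.png

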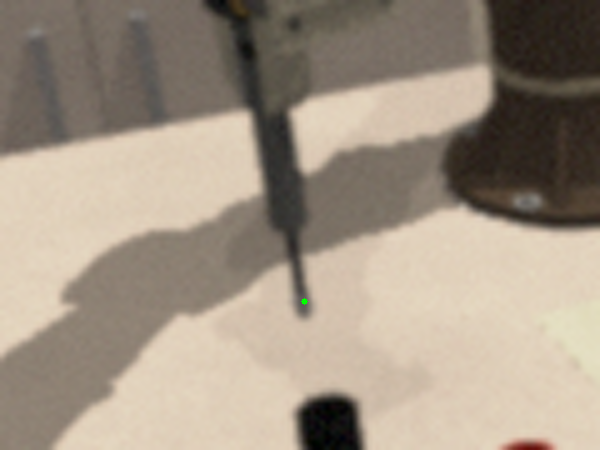

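The pen is held, and its tip at crop (304,316) sits about 8 mm lower than nominal, because it slipped a little as the jaws closed. It hangs straight. I'm moving above union 1 with the tip around z 0.19.

>>> {"name": "carry_out", "arguments": {"plan": [[1,3,0.5,0,0],[2.2,7,1,0,0],[3.5,11,1,0,0],[4.8,15,1,0,0],[6.1,19,1,0,0],[7.4,23,1,0,0],[8.7,27,1,0,0],[10,31,1,0,0],[11.3,35,1,0,0],[12.5,39,1,0,0],[13.8,43,1,0,0],[14.6,45.5,1,0,0],[15.1,47.1,1,0,0],[15.1,47.1,0,0,0],[15.1,47.1,-2,0,0],[15.1,47.1,-4,0,0],[15.1,47.1,-5,0,0],[15.1,47.1,-5,0,0]]}}

```text
clock: 6.55
position: [0.615, 0.1435, 0.3318]
ee_rot: [1.804, 2.568, -0.005]
force: [-0.8, 0.3, -0.3]
width: 0.232
```

Run:
```python
from h import *
o=arm.observe(); p=o["position"]; print(p,o["joints"].round(2),o["force"].round(2),o["width"])
im,d,K,R,t=load("scene"); im2,d2,K2,R2,t2=load("top")
q=[proj([p[0],p[1],p[2]-.2],K,R,t),proj([.616,.145,.0985],K,R,t)]; print(q)
u,v=map(int,q[1]); c=cv2.resize(im[v-55:v+35,u-60:u+60],None,fx=5,fy=5,interpolation=cv2.INTER_CUBIC)
for a in q: cv2.circle(c,(int(5*(a[0]-u+60.5)),int(5*(a[1]-v+55.5))),2,(0,255,0),-1)
cv2.imwrite("pics/g3.png",c[...,::-1])
```

```text
[0.61503646 0.14351849 0.33183809] [-0.69  0.45  0.57  1.53 -0.24  1.23  0.26] [-0.76  0.25 -0.25] 0.2317392381419615
[array([374.23246851, 197.66114768]), array([374.10043154, 206.51338113])]
```

View pics/g3.png

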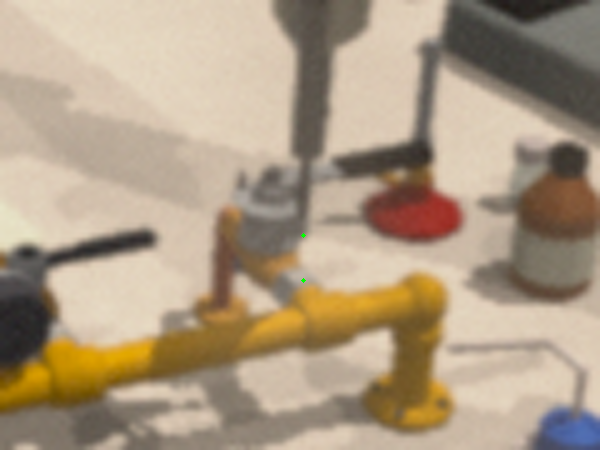

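Run:
```python
from h import *
f=np.load("top0.npz"); im=f["im"]; T=[f[k] for k in("K","R","t")]
hsv=cv2.cvtColor(im,cv2.COLOR_RGB2HSV)
print(hsv[158:188,258:265,1]); print(hsv[164:194,322:329,1])
for a in ((261.2,165),(261.2,168),(261.2,171.5),(261,175),(261,179)): print(a,ray(*a,.0985,*T).round(4))
g=np.load("scene0.npz")["im"]; A=cv2.resize(g[185:225,345:405],None,fx=10,fy=10,interpolation=cv2.INTER_NEAREST); B=cv2.resize(im[155:200,235:295],None,fx=10,fy=10,interpolation=cv2.INTER_NEAREST)
S=np.load("scene0.npz"); q=proj([.616,.145,.0985],S["K"],S["R"],S["t"]); print(q)
cv2.imwrite("pics/g4.png",cv2.resize(np.vstack([A,B]),None,fx=.7,fy=.7)[...,::-1])
```

```text
[[188 189 193 189 193 189 187]
 [190 189 190 195 190 191 193]
 [196 191 187 192 191 195 186]
 [197 186 189 194 190 189 194]
 [199 193 186 192 186 191 192]
 [193 192 192 182 191 188 187]
 [202 191 195 190 190 189 195]
 [203 201 193 193 184 190 191]
 [163 206 195 196 198 197 199]
 [111 102 117 129 125 149 152]
 [ 38   4  17  29  27  53  54]
 [ 14   2   9   7  11   7   9]
 [  6   6   2   7   4   4   4]
 [ 11  13  16  15  13  12   9]
 [  6  11  11  13  13  16  17]
 [  5   4   2   4   5   3   6]
 [  3   6   2   7   5   5   6]
 [  6   5   4   4   6   4   9]
 [108 139 152  94  94  55  47]
 [108 139 163 182 172 173 174]
 [ 39  40  54  60 111 159 177]
 [  5   5   7  10  22  82 145]
 [  5   4   6   6   4  15  27]
 [  4   8   4   6   9   2   7]
 [  4   5   2   4   4   7   2]
 [  6   3   5   4   4   7   2]
 [  4   3   5   4   4   4   0]
 [  3  12   7   7   7   6   6]
 [ 20   9  13   3   3   9   6]
 [ 21   9   3   3   4   7   2]]
[[194 197 184 196 194 194 195]
 [193 194 192 189 185 192 185]
 [191 186 196 191 191 189 188]
 [199 192 200 195 188 200 190]
 [196 190 193 193 198 195 197]
 [187 199 199 
[... 267 characters left out ...]
 12  17  23  24  24  26  16]
 [  9   8   6  13  12  15   8]
 [  4   4   2   2   4   4   6]
 [  5   4   6   6   6   6   3]
 [ 90  81  65  59  28  10   7]
 [170 165 167 167 165 178 137]
 [166 161 164 166 164 165 177]
 [157 157 159 158 164 164 176]
 [160 163 163 160 165 164 173]
 [159 166 162 162 164 166 169]
 [159 155 156 158 161 162 179]
 [ 65  60  66 101 131 164 163]
 [  8   6   8  10  34 103 155]
 [  7   7   9   8   8  24 106]
 [ 15  16  15   8   8   6  40]
 [  4  14  32  13   5   2  32]]
(261.2, 165) [0.6335 0.1451 0.0985]
(261.2, 168) [0.6253 0.145  0.0985]
(261.2, 171.5) [0.6159 0.1449 0.0985]
(261, 175) [0.6064 0.1453 0.0985]
(261, 179) [0.5957 0.1451 0.0985]
[374.10043154 206.51338113]
```

View pics/g4.png

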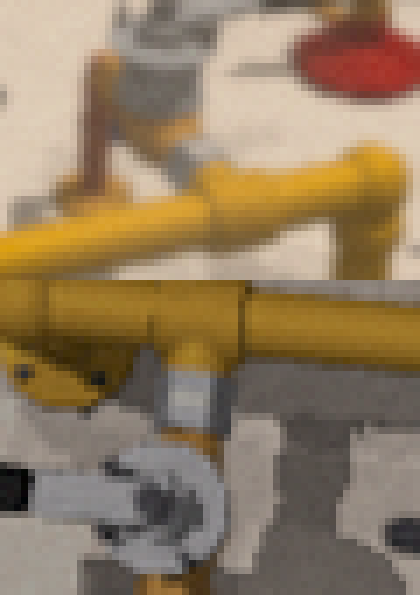

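In the top view (lower half) the steel nut with its white patch is centred where I measured it, so the mark is confirmed. In the scene view the tee partly hides the nut. Descending.

>>> {"name": "carry_out", "arguments": {"plan": [[0.1,0.1,-1,0,0],[0.1,0.1,-2,0,0],[0.1,0.1,-2.5,0,0],[0.1,0.1,-2.8,0,0],[0.1,0.1,-3.0,0,0],[0.1,0.1,-3.2,0,0],[0.1,0.1,-3.3,0,0],[0.1,0.1,-3.3,0,0]]}}

```text
clock: 7.45
position: [0.6173, 0.1452, 0.3014]
ee_rot: [1.801, 2.567, 0.001]
force: [-1.2, 1.0, 1.5]
width: 0.237
```

>>> {"name": "carry_out", "arguments": {"plan": [[-0.1,0,-0.3,0,0],[-0.1,0,-0.5,0,0],[-0.1,0,-0.6,0,0],[-0.1,0,-0.6,0,0],[-0.1,0,-0.6,0,0],[-0.1,0,-0.6,0,0]]}}

```text
clock: 8.05
position: [0.6184, 0.1448, 0.3003]
ee_rot: [1.799, 2.563, 0.01]
force: [-4.4, -1.1, 31.2]
width: 0.233
```

>>> {"name": "carry_out", "arguments": {"plan": [[-0.2,0,-0.1,0,0],[-0.2,0,-0.1,0,0],[-0.2,0,-0.1,0,0],[-0.2,0,-0.1,0,0],[-0.2,0,-0.1,0,0],[-0.2,0,-0.1,0,0],[-0.2,0,-0.1,0,0],[-0.2,0,-0.1,0,0],[-0.2,0,-0.1,0,0],[-0.2,0,-0.1,0,0],[-0.2,0,-0.1,0,0],[-0.2,0,-0.1,0,0]]}}

```text
clock: 9.25
position: [0.6172, 0.1448, 0.3009]
ee_rot: [1.798, 2.561, 0.014]
force: [-2.3, 0.4, 12.2]
width: 0.234
```

Run:
```python
from h import *
o=arm.observe(); p=o["position"]; print(p,o["joints"].round(2),o["force"].round(2),o["ee_rot"])
im,d,K,R,t=load("scene")
q=[proj([.616,.145,.0985],K,R,t)]; u,v=map(int,q[0]); c=cv2.resize(im[v-35:v+20,u-40:u+40],None,fx=8,fy=8,interpolation=cv2.INTER_CUBIC)
for a in q: cv2.circle(c,(int(8*(a[0]-u+40.5)),int(8*(a[1]-v+35.5))),2,(0,255,0),-1)
cv2.imwrite("pics/g5.png",c[...,::-1])
```

```text
[0.6172454  0.14478316 0.30090958] [-0.69  0.47  0.56  1.58 -0.26  1.15  0.27] [-2.29  0.36 12.22] [1.79814526 2.56132129 0.01373426]
```

View pics/g5.png

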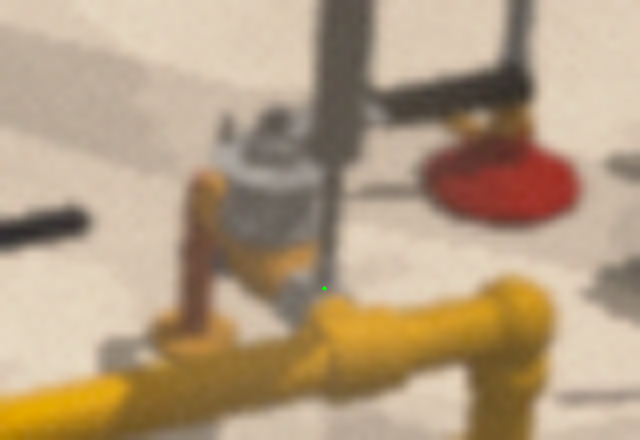

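The tip sits on the nut at the projected mark (325,288), pressing 12 N with the position matched. Moving to union 2.

>>> {"name": "carry_out", "arguments": {"plan": [[-0.2,0,2,0,0],[-0.2,0,5,0,0],[-0.2,0,8,0,0],[-0.5,-3,8.5,0,0],[-0.9,-7,8.5,0,0],[-1.3,-11,8.5,0,0],[-1.6,-14.5,8.5,0,0],[-1.9,-17,8.5,0,0],[-1.9,-17,8,0,0],[-1.9,-17,5,0,0],[-1.9,-17,3,0,0],[-1.9,-17,1.5,0,0],[-1.9,-17,0.8,0,0],[-1.9,-17,0.4,0,0],[-1.9,-17,0.2,0,0],[-1.9,-17,0,0,0],[-1.9,-17,0,0,0]]}}

```text
clock: 11.0
position: [0.5986, -0.0252, 0.3014]
ee_rot: [1.798, 2.561, 0.015]
force: [0.5, -0.3, -0.1]
width: 0.236
```

>>> {"name": "carry_out", "arguments": {"plan": [[0,0,-0.1,0,0],[0,0,-0.2,0,0],[0,0,-0.3,0,0],[0,0,-0.3,0,0],[0,0,-0.3,0,0],[0,0,-0.3,0,0]]}}

```text
clock: 11.6
position: [0.5993, -0.0257, 0.3007]
ee_rot: [1.797, 2.559, 0.018]
force: [-4.4, -0.0, 15.1]
width: 0.236
```

>>> {"name": "carry_out", "arguments": {"plan": [[-0.1,0,-0.1,0,0],[-0.1,0,-0.1,0,0],[-0.1,0,-0.1,0,0],[-0.1,0,-0.1,0,0],[-0.1,0,-0.1,0,0],[-0.1,0,-0.1,0,0],[-0.1,0,-0.1,0,0],[-0.1,0,-0.1,0,0],[-0.1,0,-0.1,0,0],[-0.1,0,-0.1,0,0],[-0.1,0,-0.1,0,0],[-0.1,0,-0.1,0,0]]}}

```text
clock: 12.8
position: [0.5985, -0.0258, 0.3009]
ee_rot: [1.796, 2.558, 0.02]
force: [-2.8, 1.6, 8.1]
width: 0.234
```

Run:
```python
from h import *
o=arm.observe(); p=o["position"]; print(p,o["force"].round(2),o["ee_rot"], cv2.Rodrigues(o["ee_rot"])[0][:,2])
im,d,K,R,t=load("scene"); g=np.load("scene0.npz")["im"]
q=[proj([.5993,-.0256,.0985],K,R,t)]; u,v=map(int,q[0]); c=cv2.resize(im[v-35:v+20,u-40:u+40],None,fx=8,fy=8,interpolation=cv2.INTER_CUBIC)
for a in q: cv2.circle(c,(int(8*(a[0]-u+40.5)),int(8*(a[1]-v+35.5))),2,(0,255,0),-1)
cv2.imwrite("pics/g6.png",c[...,::-1])
```

```text
[ 0.59850106 -0.02578149  0.30091403] [-2.8   1.6   8.13] [1.79637374 2.55785504 0.0200053 ] [ 0.02036357  0.00133934 -0.99979174]
```

>>> {"name": "carry_out", "arguments": {"plan": [[-0.3,0,-0.1,0,0],[-0.4,0,-0.1,0,0],[-0.4,0,-0.1,0,0],[-0.4,0,-0.1,0,0],[-0.4,0,-0.1,0,0],[-0.4,0,-0.1,0,0],[-0.4,0,-0.1,0,0],[-0.4,0,-0.1,0,0],[-0.4,0,-0.1,0,0]]}}

```text
clock: 13.75
position: [0.5955, -0.0258, 0.3009]
ee_rot: [1.795, 2.556, 0.023]
force: [2.3, 1.2, 5.7]
width: 0.233
```

View pics/g6.png

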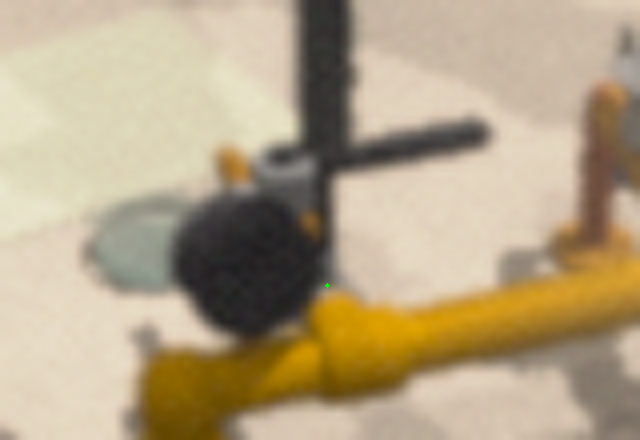

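The tip is at the mark (327,285), just beside the gauge. Returning above the stand.

>>> {"name": "carry_out", "arguments": {"plan": [[0,0,2,0,0],[0,0,5,0,0],[-1,-1,8.5,0,0],[-2,-4,9,0,0],[-4,-8,9,0,0],[-6,-12,9,0,0],[-8,-16,9,0,0],[-10,-20,9,0,0],[-11.5,-24,9,0,0],[-12.7,-27,9,0,0],[-13.3,-29,9,0,0],[-13.4,-29.9,8,0,0],[-13.4,-29.9,6,0,0],[-13.4,-29.9,4,0,0],[-13.4,-29.9,4,0,0],[-13.4,-29.9,4,0,0],[-13.4,-29.9,4,0,0]]}}

```text
clock: 15.45
position: [0.462, -0.3247, 0.3416]
ee_rot: [1.794, 2.556, 0.023]
force: [-0.0, 0.6, -0.8]
width: 0.235
```

Run:
```python
from h import *
o=arm.observe(); p=o["position"]; print(p,o["force"].round(2),cv2.Rodrigues(o["ee_rot"])[0].round(3)[:,1:],o["joints"].round(2))
im,d,K,R,t=load("scene"); ax=cv2.Rodrigues(o["ee_rot"])[0][:,2]
tip=p+ax*.2024; print("tip",tip)
q=[proj(tip,K,R,t),proj([.4645,-.3245,.115],K,R,t)]; u,v=map(int,q[0]); c=cv2.resize(im[v-35:v+30,u-35:u+35],None,fx=8,fy=8,interpolation=cv2.INTER_CUBIC)
for a in q: cv2.circle(c,(int(8*(a[0]-u+35.5)),int(8*(a[1]-v+35.5))),2,(0,255,0),-1)
cv2.imwrite("pics/g7.png",c[...,::-1])
g=cv2.cvtColor(im,cv2.COLOR_RGB2GRAY)
for r in range(v-14,v+16,2): print(r,g[r,u-12:u+16])
```

```text
[ 0.46200394 -0.32466465  0.34160651] [-0.04  0.65 -0.8 ] [[ 0.94   0.024]
 [ 0.34   0.001]
 [ 0.023 -1.   ]] [-0.02  0.33  0.73  1.71 -0.25  1.18  1.13]
tip [ 0.46681422 -0.32445541  0.13926379]
194 [204 197 195 197 198 200 200 181 124  68 100 171 195 196 196 200 200 197
 200 198 202 200 205 210 213 213 213 212]
196 [197 196 197 199 198 197 197 188 143  81  86 149 187 197 199 199 197 196
 198 198 199 198 201 208 211 211 211 210]
198 [196 197 195 195 198 196 197 194 175 115  72 124 176 196 199 198 196 196
 197 199 197 199 204 209 210 208 210 211]
200 [195 195 195 195 194 195 197 194 181 125  71 100 169 193 195 197 194 198
 198 196 195 197 205 207 205 209 209 209]
202 [194 196 195 195 194 197 195 195 186 141  85  84 147 183 193 196 195 196
 192 192 195 204 207 210 210 210 210 208]
204 [196 193 190 192 193 192 193 191 188 164 109  79 117 170 193 196 197 194
 195 194 193 195 203 205 208 209 209 211]
206 [194 196 195 192 190 196 193 198 193 178 125  91 104 148 183 195 194 193
 196 193 193 195 193 194 193 193 197 203]
208 [199 201 198 195 197 196 195 197 200 188 158 135 149 176 192 198 19
[... 180 characters left out ...]
208 210 210 208 202 196 179 147 120 104  86  74  67  70  81 106
 144 173 190 194 195 192 190 191 192 194]
214 [210 210 211 211 211 207 194 146  85  39  24  11   8  13   2  16  12  19
  47 113 170 190 191 192 191 193 193 193]
216 [209 211 213 210 210 204 171 103  45  18  23  12  14   6  19  10   8  16
  30  91 167 191 196 190 188 195 193 194]
218 [207 207 210 209 209 209 191 121  51  19   6  19  20  18  11  14  12   1
   9  74 139 180 192 196 198 200 202 205]
220 [209 206 205 208 210 206 194 139  69  24   1   5   4  16   3   5  19  13
  16  46 116 177 202 204 208 209 210 208]
222 [212 212 209 209 211 208 202 168 100  35   8  14  13   9  11   6  13  13
  15  24 104 181 206 209 207 211 212 211]
```

Run:
```python
from h import *
g=np.load("scene0.npz"); S=[g[k] for k in("K","R","t")]
tip=np.array([.46681,-.32446,.13926]); q=proj(tip,*S); u=int(q[0]); print("tip proj",q,"mouth proj",proj([.4645,-.3245,.115],*S))
print("tip meas",u-12+11.3,208.5, ray(u-12+11.3,208.2,.1393,*S))
print("mouth meas",u+1.3,214.7, ray(u+1.2,214.7,.115,*S))
```

```text
tip proj [216.29449663 208.80489197] mouth proj [217.25022346 215.08146595]
tip meas 215.3 208.5 [ 0.46218221 -0.32636941  0.1393    ]
mouth meas 217.3 214.7 [ 0.46235177 -0.3241334   0.115     ]
```

View pics/g7.png

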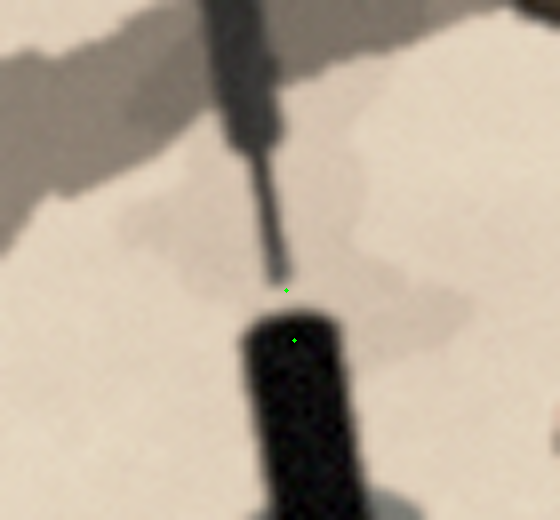

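The tip at (283,283) hangs just above the mouth centre (294,340), about 2 mm short in y. I'm correcting that and lowering slowly.

>>> {"name": "carry_out", "arguments": {"plan": [[0,0.2,0,0,0],[0,0.2,-1,0,0],[0,0.2,-2,0,0],[0,0.2,-3,0,0],[0,0.2,-4,0,0],[0,0.2,-5,0,0],[0,0.2,-6,0,0],[0,0.2,-7,0,0],[0,0.2,-7,0,0]]}}

```text
clock: 16.4
position: [0.4615, -0.3223, 0.2702]
ee_rot: [1.795, 2.558, 0.022]
force: [-0.6, -0.3, -0.6]
width: 0.236
```

>>> {"name": "carry_out", "arguments": {"plan": [[0,0,-1,0,0],[0,0,-2,0,0],[0,0,-3,0,0],[0,0,-3.8,0,0],[0,0,-4.3,0,0],[0,0,-4.6,0,0],[0,0,-4.6,0,0]]}}

```text
clock: 17.1
position: [0.4614, -0.3223, 0.2239]
ee_rot: [1.795, 2.558, 0.022]
force: [0.2, 0.1, -0.6]
width: 0.235
```

Inserted to within about 3 mm of the ledge without force. I'll lower a little more and open.

>>> {"name": "carry_out", "arguments": {"plan": [[0,0,-0.15,0,0],[0,0,-0.25,0,0],[0,0,-0.25,0,0],[0,0,-0.25,0,4],[0,0,-0.25,0,6],[0,0,-0.25,0,9],[0,0,-0.25,0,9],[0,0,-0.25,0,9],[0,0,-0.25,0,9],[0,0,-0.25,0,9]]}}

```text
clock: 18.1
position: [0.4614, -0.3223, 0.2214]
ee_rot: [1.795, 2.558, 0.022]
force: [-0.0, -0.2, -0.5]
width: 0.796
```

>>> {"name": "carry_out", "arguments": {"plan": [[0,0,2,0,9],[0,0,5,0,9],[0,0,9,0,9],[0,0,13,0,9],[2,5,14,0,9],[4,10,14,0,9],[6,15,14,0,9],[6,20,14,0,9],[6,20,14,0,9]]}}

```text
clock: 19.0
position: [0.5224, -0.1157, 0.3608]
ee_rot: [1.786, 2.567, 0.025]
force: [0.5, 0.6, -0.3]
width: 0.983
```

Run:
```python
from h import *
o=arm.observe(); print(o["position"],o["joints"].round(2))
v,u=np.indices((400,640))
for n,b in(("top",(415,470,205,250)),("scene",(195,235,180,225))):
    im,d,K,R,t=load(n); P=pts(d,K,R,t); f=np.load(n+"0.npz"); P0=pts(f["d"],K,R,t)
    for Q,l in((P0,"before"),(P,"now")):
        for lo,hi in((.19,.215),(.13,.18)):
            k=(u>=b[0])&(u<b[1])&(v>=b[2])&(v<b[3])&(Q[...,2]>lo)&(Q[...,2]<hi)&(abs(Q[...,0]-.4645)<.04)&(abs(Q[...,1]+.3245)<.04)
            print(n,l,lo,k.sum(),(Q[k].mean(0).round(4),u[k].mean().round(1),v[k].mean().round(1),Q[k][:,2].max().round(3)) if k.any() else "")
    # lever/bystander check
    print(n,"changed px",int((np.abs(im.astype(int)-f["im"]).sum(2)[b[2]:b[3],b[0]:b[1]]>90).sum()))
    cv2.imwrite(f"pics/after_{n}.png",im[...,::-1])
```

```text
[ 0.52242227 -0.11568632  0.36081324] [-0.41  0.24  0.67  1.74 -0.17  1.19  0.67]
top before 0.19 84 (array([ 0.4646, -0.3233,  0.2004]), np.float64(452.5), np.float64(228.0), np.float64(0.205))
top before 0.13 58 (array([ 0.4647, -0.3165,  0.1546]), np.float64(443.2), np.float64(228.2), np.float64(0.178))
top now 0.19 0 
top now 0.13 0 
top changed px 1807
scene before 0.19 55 (array([ 0.4687, -0.3281,  0.1992]), np.float64(212.2), np.float64(192.3), np.float64(0.206))
scene before 0.13 114 (array([ 0.4712, -0.3278,  0.1567]), np.float64(214.7), np.float64(204.9), np.float64(0.18))
scene now 0.19 54 (array([ 0.4684, -0.3256,  0.1993]), np.float64(213.1), np.float64(192.1), np.float64(0.206))
scene now 0.13 116 (array([ 0.4711, -0.3255,  0.1561]), np.float64(215.5), np.float64(204.8), np.float64(0.18))
scene changed px 746
```

The pen stands again at the same height (top 0.206 m before and after) and has moved 2.5 mm in y, within the bore play. Next is the lever: jaws across the sleeve.

>>> {"name": "carry_out", "arguments": {"plan": [[1,4,0,-0.1,9],[1.6,9,0,-0.2,9],[2.4,14,0,-0.3,9],[3.2,19,0,-0.4,9],[4,24,0,-0.45,9],[4.7,29,-1,-0.45,9],[5.2,33,-3,-0.45,9],[5.5,35.2,-6,-0.45,9],[5.5,35.2,-9,-0.45,9],[5.5,35.2,-10,-0.45,9],[5.5,35.2,-10,-0.45,9]]}}

```text
clock: 20.2
position: [0.577, 0.2295, 0.2603]
ee_rot: [2.317, 2.093, 0.012]
force: [-0.2, -0.6, 0.1]
width: 0.986
```

>>> {"name": "carry_out", "arguments": {"plan": [[0,0.6,-2,0,9],[0,0.6,-4,0,9],[0,0.6,-6,0,9],[0,0.6,-6.9,0,9],[0,0.6,-6.9,0,9],[0,0.6,-6.9,0,9]]}}

```text
clock: 20.8
position: [0.578, 0.235, 0.1928]
ee_rot: [2.318, 2.091, 0.015]
force: [0.0, -0.1, 0.2]
width: 0.978
```

>>> {"name": "carry_out", "arguments": {"plan": [[0,0,0,0,5],[0,0,0,0,3],[0,0,0,0,2.4],[0,0,0,0,1.2],[0,0,0,0,1.2],[0,0,0,0,1.2],[0,0,0,0,1.2],[0,0,0,0,1.2],[0,0,0,0,1.2]], "squeeze": 30}}

```text
clock: 21.7
position: [0.578, 0.2349, 0.1928]
ee_rot: [2.318, 2.091, 0.015]
force: [-0.0, 0.4, 0.8]
width: 0.245
```

Run:
```python
from h import *
o=arm.observe(); p=o["position"]; print(p,o["joints"].round(2),o["force"].round(1),o["width"]*91.8)
A=cv2.Rodrigues(o["ee_rot"])[0]; print(A.round(3)); g=p+.047*A[:,2]; print("grasp",g)
piv=np.array([.5700,.1493]); r=g[:2]-piv; print("r",np.hypot(*r),np.degrees(np.arctan2(*r[::-1])))
for a in range(0,100,8):
    c,s=np.cos(np.radians(a)),np.sin(np.radians(a)); n=piv+np.array([c*r[0]-s*r[1],s*r[0]+c*r[1]]); print(a,round(np.radians(a),2),((n-g[:2])*100).round(1))
```

```text
[0.57800111 0.23492934 0.19275712] [-0.86  0.56  0.56  1.74 -0.35  0.93 -0.26] [-0.   0.4  0.8] 22.485190524704894
[[ 0.103  0.995  0.02 ]
 [ 0.995 -0.102 -0.008]
 [-0.006  0.021 -1.   ]]
grasp [0.57895878 0.23452994 0.14576858]
r 0.0856994883548505 83.99950053311409
0 0.0 [0. 0.]
8 0.14 [-1.2  0. ]
16 0.28 [-2.4 -0.1]
24 0.42 [-3.5 -0.4]
32 0.56 [-4.7 -0.8]
40 0.7 [-5.7 -1.4]
48 0.84 [-6.6 -2.2]
56 0.98 [-7.5 -3. ]
64 1.12 [-8.2 -4. ]
72 1.26 [-8.7 -5. ]
80 1.4 [-9.1 -6.2]
88 1.54 [-9.4 -7.3]
96 1.68 [-9.5 -8.5]
```

>>> {"name": "carry_out", "arguments": {"plan": [[0,0,0,0,0.8],[0,0,0,0,0.8],[0,0,0,0,0.8],[0,0,0,0,0.8]]}}

```text
clock: 22.1
position: [0.5779, 0.235, 0.1927]
ee_rot: [2.318, 2.091, 0.014]
force: [-0.5, -0.4, 1.0]
width: 0.196
```

>>> {"name": "carry_out", "arguments": {"plan": [[-0.6,0,0,0.07,0.8],[-1.2,0,0,0.14,0.8],[-1.8,-0.1,0,0.21,0.8],[-2.4,-0.1,0,0.28,0.8],[-3.0,-0.2,0,0.35,0.8],[-3.5,-0.4,0,0.42,0.8],[-4.1,-0.6,0,0.49,0.8],[-4.7,-0.8,0,0.56,0.8],[-5.2,-1.1,0,0.63,0.8],[-5.7,-1.4,0,0.7,0.8],[-5.7,-1.4,0,0.7,0.8]]}}

```text
clock: 23.2
position: [0.5208, 0.2203, 0.1928]
ee_rot: [1.462, 2.763, 0.024]
force: [1.6, -1.2, -3.4]
width: 0.194
```

```bash
cat > s.py <<'E'
from h import *
o=arm.observe(); p=o["position"]; A=cv2.Rodrigues(o["ee_rot"])[0]; g=p+.047*A[:,2]
piv=np.array([.5700,.1493]); r=g[:2]-piv
print(o["clock"],p,o["force"].round(1),o["ft_torque"].round(2),"w",o["width"]*91.8,"r",np.hypot(*r).round(4),"lever deg",np.degrees(np.arctan2(*r[::-1]))-84.2,"tool deg",np.degrees(np.arctan2(A[1,1],A[0,1]))+5.8)
print(o["joints"].round(2),A[:,2].round(3))
E
python3 s.py
```

```text
23.2 [0.52080897 0.22027014 0.19279496] [ 1.6 -1.2 -3.4] [-0.25 -0.22 -0.43] w 17.854894181334025 r 0.086 lever deg 39.86917167866528 tool deg 40.01866997381366
[-0.77  0.45  0.38  1.88 -0.21  0.83  0.31] [ 0.021  0.007 -1.   ]
```

>>> {"name": "carry_out", "arguments": {"plan": [[-0.5,-0.4,0,0.07,0.8],[-0.9,-0.8,0,0.14,0.8],[-1.4,-1.2,0,0.21,0.8],[-1.8,-1.6,0,0.28,0.8],[-2.1,-2.1,0,0.35,0.8],[-2.5,-2.6,0,0.42,0.8],[-2.8,-3.1,0,0.49,0.8],[-3.0,-3.6,0,0.56,0.8],[-3.2,-4.2,0,0.63,0.8],[-3.4,-4.8,0,0.7,0.8],[-3.6,-5.4,0,0.77,0.8],[-3.7,-5.9,0,0.84,0.8],[-3.7,-6.3,0,0.87,0.8],[-3.7,-6.5,0,0.88,0.8],[-3.7,-6.5,0,0.88,0.8],[-3.7,-6.5,0,0.88,0.8]]}}

```text
clock: 24.8
position: [0.483, 0.1565, 0.1927]
ee_rot: [0.15, 3.133, 0.034]
force: [-5.0, 4.6, 2.7]
width: 0.192
```

```bash
python3 s.py
```

```text
24.8 [0.48296567 0.15654132 0.19267106] [-5.   4.6  2.7] [ 0.76  1.01 -0.44] w 17.615362251455025 r 0.0871 lever deg 90.35922815440746 tool deg 90.33218719408431
[-0.53  0.35  0.15  1.99 -0.1   0.79  1.16] [ 0.006  0.022 -1.   ]
```

>>> {"name": "carry_out", "arguments": {"plan": [[0,-0.2,0,0.01,0.8],[0,-0.4,0,0.02,0.8],[0,-0.4,0,0.02,0.8],[0,-0.4,0,0.02,0.8],[0,-0.4,0,0.02,0.8],[0,-0.4,0,0.02,0.8],[0,-0.4,0,0.02,0.8],[0,-0.4,0,0.02,0.8]]}}

```text
clock: 25.6
position: [0.4828, 0.155, 0.1927]
ee_rot: [0.118, 3.134, 0.039]
force: [-2.0, 10.3, -2.8]
width: 0.193
```

```bash
python3 s.py
python3 - <<'E'
from h import *
f=np.load("top0.npz")
v,u=np.indices((400,640))
for n in("top","scene"):
    im,d,K,R,t=load(n); cv2.imwrite(f"pics/end_{n}.png",im[...,::-1]); f=np.load(n+"0.npz")
    P=pts(d,K,R,t);P0=pts(f["d"],K,R,t)
    for l,Q in(("before",P0),("now",P)):
        for nm,(x,y,lo,hi) in dict(pen=(.4645,-.3245,.19,.215),cock=(.558,.035,.12,.135),burner=(.4545,.352,.1,.17)).items():
            k=(abs(Q[...,0]-x)<.03)&(abs(Q[...,1]-y)<.03)&(Q[...,2]>lo)&(Q[...,2]<hi)
            print(n,l,nm,k.sum(),Q[k].mean(0).round(4) if k.any() else "")
E
```

```text
25.6 [0.48282977 0.15501107 0.19274241] [-2.  10.3 -2.8] [ 1.84  0.49 -0.52] w 17.677563052771166 r 0.0872 lever deg 91.27944429551489 tool deg 91.47920665968807
[-0.52  0.35  0.15  2.   -0.1   0.78  1.19] [ 0.006  0.025 -1.   ]
top before pen 84 [ 0.4646 -0.3233  0.2004]
top before cock 114 [0.5569 0.0354 0.1262]
top before burner 56 [0.4546 0.3518 0.1351]
top now pen 81 [ 0.4646 -0.3212  0.2009]
top now cock 114 [0.5569 0.0355 0.126 ]
top now burner 16 [0.4547 0.3564 0.1511]
scene before pen 55 [ 0.4687 -0.3281  0.1992]
scene before cock 64 [0.5618 0.0337 0.1262]
scene before burner 49 [0.4596 0.3509 0.1282]
scene now pen 57 [ 0.4686 -0.3254  0.1992]
scene now cock 64 [0.5616 0.0336 0.1262]
scene now burner 50 [0.4591 0.3511 0.1274]
```

>>> {"name": "carry_out", "arguments": {"plan": [[0,-0.3,0,0,0.8],[0,-0.6,0,0,0.8],[0,-0.6,0,0,0.8],[0,-0.6,0,0,0.8],[0,-0.6,0,0,0.8],[0,-0.6,0,0,0.8],[0,-0.6,0,0,0.8],[0,-0.6,0,0,0.8],[0,-0.6,0,0,0.8],[0,-0.6,0,0,0.8]]}}

```text
clock: 26.7
position: [0.4828, 0.1543, 0.1928]
ee_rot: [0.114, 3.134, 0.048]
force: [-0.1, 20.7, -7.2]
width: 0.193
```

```bash
python3 s.py
```

```text
26.7 [0.48281922 0.15429735 0.19279228] [-0.1 20.7 -7.2] [ 3.93  0.1  -0.4 ] w 17.753670121735873 r 0.0871 lever deg 91.56959274424811 tool deg 91.64257826679652
[-0.51  0.35  0.14  2.   -0.11  0.78  1.2 ] [ 0.007  0.03  -1.   ]
```

The lever moved only 0.7 mm for a 6 mm push and the force rose to 20.7 N, twice the spring force, so it is at its stop. Handing in.

```bash
python3 -c "
from cell import arm
o=arm.observe(); print(o['clock'],abs(o['dq']).max()); print(arm.sign_off())"
```

```text
26.7 0.002354729352502152
the job is handed in; nothing more can be done
None
```

I leak-checked both union nuts with the pen, stood it back in its stand, swung the purge lever to its stop and handed in at 26.7 s while holding it there. The interface gives no verdict, so the checks below are all I have.

- **Union 1 (nearer the riser):** I held the tip down for well over a second, at 12 to 31 N. A tilt of about 0.014 rad that the tool picked up on contact put the tip roughly 4 mm off the mark, inside the 9 mm limit.
- **Union 2:** I held it for about 3 s at 6 to 15 N. The tilt there was 0.020 to 0.023 rad. Partway through I shifted 3 mm to put the tip back on the mark.
- **Pen in its stand:** It went in without resistance and its top came back to the same height as at the start. It stands about 2.5 mm from its first position in y, within the play of the bore.
- **Purge lever:** The measured angle was about 91.5° (stop 90°, within my pivot error). A 6 mm further push moved it only 0.7 mm while the force rose to 20.7 N, about twice the spring's 10 N.
- **Cock and burner:** The cock lever measured unchanged in both views. The burner was unchanged in the scene view. The top view caught only 16 of its 56 points, so I don't rely on it there.
- **Not checked:** I did not measure the other bystanders at the end. The last end picture could not be viewed because the 12-picture limit was reached, so the final checks come from depth readings only.

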